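Lay the blue paintbrush across two tin cups to dry

TASK

Lay the blue-handled paintbrush level across the rims of the two tin cups, so that it bridges the gap between them, to dry. Its bristles should stick out past the outer rim of one cup and touch nothing; either end may be the bristle end. Leave both cups standing where they are.

Things in the scene. Friction and masses are not known exactly. Their poses are not given: they have to be found in the camera images.
- brush_mid (a point): Balance point of the loose blue paintbrush (dark blue handle, brown bristles; 248 mm long, 11 wide, 11 high, 14 to 28 g), 5.5 mm above its underside, lying on the worktop beside a red and an oak one. y: along the brush to the handle's end, 96 mm off; z up; bristle tip 152 mm to -y. It bears weight only within 96 mm of this point. Grasp it here, across its width (x).
- brush_hair (a point): Middle of the bristles of the blue brush, 140 mm from brush_mid along its -y, same height, same axes.
- cup_a_rim (a point): Centre of the mouth of one pale grey tin cup, at the height of its rim: an open cup standing upright and loose on the worktop, 65 mm across the rim, 59 mm high, 150 g.
- cup_b_rim (a point): Centre of the mouth, at the height of the rim, of the other, identical tin cup. The cups' centres stand 110 to 120 mm apart, leaving a gap of about 50 mm between the rims.
There are look-alikes about, which are no part of the job. What is shaped like the part that bears cup_a_rim but pink or red is not meant.

How it is judged (in metres and radians):
At the end, for the whole second after the job is handed in: The blue brush lies level within 5 degrees, on both rims, within 22 mm of each mouth's centre; its balance point is between the cups' centres, 10 mm or more from each; its bristles are over 37 mm from each centre, clear of the rims; both cups are upright within 25 mm of their start (height (world z) of brush_mid between 0.06 and 0.07 m and angle between brush_mid's own y axis and vertical between 1.48 and 1.66 rad and x of cup_a_rim in the frame of brush_mid between -0.022 and 0.022 m and x of cup_b_rim in the frame of brush_mid between -0.022 and 0.022 m and ((y of cup_a_rim in the frame of brush_mid above 0.01 m and y of cup_b_rim in the frame of brush_mid below -0.01 m) or (y of cup_b_rim in the frame of brush_mid above 0.01 m and y of cup_a_rim in the frame of brush_mid below -0.01 m)) and horizontal distance between brush_hair and cup_a_rim above 0.037 m and horizontal distance between brush_hair and cup_b_rim above 0.037 m and angle between each of cup_a_rim, cup_b_rim's own z axis and vertical below 0.1 rad and distance of each of cup_a_rim, cup_b_rim from where it was at the start of the episode below 0.025 m); the robot touches nothing.
It fails at once if a cup is tipped over (angle between any of cup_a_rim, cup_b_rim's own z axis and vertical above 0.5 rad).
It also fails if it takes over 40 s, if anything falls off the work surface, if the arm or the gripper's body presses on something with over 40 N, if the wrist force passes 120 N, or if a joint passes its speed limit or range.

ROBOT

A 6-joint arm with a two-finger parallel gripper is mounted at the origin on a cart in front of the work surface, level with it; the furniture and walls round the work are solid. World frame = base frame: x ahead of the robot, y to its left, z up, the work surface at z = 0. Lengths are in m, angles in degrees, forces in N, time in s.
With the tool pointing down it reaches from about 0.375 to 0.9 m from the base axis. Payload 3.1 kg.
Tool frame: the origin (TCP) lies on the centre line of the jaws, within the pads' length; the fingertips stand 14 mm ahead of it and the grasp point (between the pads) lies 5 mm behind it; z points along the fingers, y is the line along which they close (so a half turn about z gives the same grasp; the last joint's range is limited). The gripper opens to 87 mm and grips with 3 to 60 N. Pads are 19 mm wide; open, the fingers measure 117 mm over their backs; the gripper's body (75 mm by 190 mm) begins 51 mm behind the grasp point.
Start: joints at [58.069, 30.224, 82.088, -0, 67.689, -10.227], TCP at [0.231, 0.581, 0.237] pointing down, gripper open.
Joint ranges: [-176.69, 176.69], [-43.24, 126.21], [12.49, 139.97], [-82, 262], [0, 151.66], [-163.58, 163.58]. Speed limits (degrees/s): [159.86, 159.86, 180, 180, 180, 180].

INTERFACE

Orientations are given as [roll, pitch, yaw] about the fixed x, y, z axes, in that order (R = Rz(yaw) Ry(pitch) Rx(roll)).
In Python, from bench import robot gives the robot as it stands.
- The arm moves only by the shell command python3 -m inch 'ROWS' [FORCE]. ROWS is text: rows parted by semicolons, each of 7 numbers parted by spaces: the finger opening in mm, from 0 to 87, then the shift along the tool's x, y, z scaled (see below), then the turn, a rotation vector about the tool's x, y, z scaled (see below). A call has exactly 5 rows; each row shifts and turns the commanded pose from where the row before left it, along the tool's axes as they then stand; what a row does not reach is not made up. The controller multiplies each number of a shift by 0.02 m and each number of a turn by 0.15 rad. A row lasts 1/10 s, in which the tool goes at most 50 mm and 8.59 degrees, less where a joint would pass 70% of its speed; a pose out of reach is approached as far as the arm can. A call with a number of a shift or a turn outside -1 to 1 is refused whole. A call with a gripper value outside its range is refused whole. The fingers move at their own pace and stop on an object; FORCE is the grip in N (left out, the last holds). Time passes only in rows, so rows that do not move let the fingers close, or fill a call up. It gives the time, the measured TCP pose, the force, the opening and the grip force at its end, in the units of the state.
- robot.observe(): the state, without advancing time (a new reading comes with each control period).
- robot.get_image(name): name is "scene" or "top"; returns a dict with "frame" (384x512x3 uint8, red, green, blue), "z_map" (384x512 float32, m along the optical axis (not along the pixel's ray), 0 where there is no reading), "fx", "fy", "cx", "cy" (pixels), "cam_to_world" (4x4, takes a point from camera to world coordinates). Camera axes: x right, y down, z forward; pixel columns grow to the right and rows downward; lengths in m; the calibration is good to about 2 mm. A picture is of the moment at which its call begins.
- robot.finish_job(): hands the job in; it is judged then, once.
The state is a dict: "time_s": time; "q": joint angles; "joint_vel": joint speeds; "joint_torque": joint torques, N m; "tcp_pos": TCP position; "eef_rot": TCP orientation; "force": force on the tool from outside, world axes, zero at the start; "moment": the same for the moment, N m; "opening": finger opening in m; "finger_force": force on a finger pad.
Only numpy, scipy, OpenCV 4.12 (cv2) and the standard library are available. Lean on these libraries where they do the work, as an engineer would, in place of code of your own. Each camera call takes 0.05 s, during which the arm holds its last target. There are 200 camera calls.

## Working session

There is one attempt and no reset: what is moved stays moved. The work goes in short steps, Python scripts to look and compute and a shell command to move; the robot and the scene stay as the last step left them, time stands still between calls to the robot, and variables do not carry over. Pictures are saved under pics/ and viewed, at most 10 in all, crops included, and the job is handed in when it is done.

```bash
mkdir -p pics; ls; cat > h.py <<'E'
import numpy as np, cv2
from bench import robot
def grab(n,f):
    d=robot.get_image(n); np.savez(f'/tmp/{f}.npz',**d); cv2.imwrite(f'pics/{f}.png',d['frame'][:,:,::-1]); return d
def world(d,u,v,z=None):
    z=d['z_map'][int(v),int(u)] if z is None else z
    p=np.array([(u-d['cx'])/d['fx']*z,(v-d['cy'])/d['fy']*z,z,1]); return (np.array(d['cam_to_world'])@p)[:3]
def cloud(d):
    z=d['z_map'];v,u=np.indices(z.shape)
    P=np.stack([(u-d['cx'])/d['fx']*z,(v-d['cy'])/d['fy']*z,z,np.ones_like(z)],-1)
    return (P@np.array(d['cam_to_world']).T)[...,:3]
E
python3 - <<'E'
from h import *
print(robot.observe())
for n in('scene','top'):
    d=grab(n,n+'0'); print(np.round(d['cam_to_world'],3),d['fx'])
a=[cv2.imread(f'pics/{n}0.png') for n in('scene','top')]
E
```

```text
pics
{'time_s': 0.0, 'q': array([ 5.80700948e+01,  3.02793286e+01,  8.21558804e+01, -1.02281868e-03,
        6.76889721e+01, -1.02266411e+01]), 'joint_vel': array([-1.11960081e-01, -3.60984359e-02,  3.40622755e-02,  5.03943554e-05,
        4.69927017e-02, -1.20018755e-01]), 'joint_torque': array([-2.13238700e-04, -4.40053868e+01, -1.76593155e+01,  6.33243145e-02,
        5.83922176e-02, -1.75244518e-04]), 'tcp_pos': array([0.23071993, 0.58010402, 0.23557052]), 'eef_rot': array([-1.79877624e+02, -2.11170024e-02,  1.58297103e+02]), 'force': array([ 0.69201977,  0.41116969, -0.21337198]), 'moment': array([-0.00583105,  0.01648538,  0.00780886]), 'finger_force': 0.0, 'opening': 0.08707239193134207}
[[ 0.762 -0.487  0.426 -0.017]
 [-0.647 -0.567  0.51  -0.476]
 [-0.007 -0.664 -0.748  1.001]
 [ 0.     0.     0.     1.   ]] 452.7739463230493
[[ 0.023 -0.992  0.127  0.357]
 [-1.    -0.023  0.005  0.151]
 [-0.002 -0.127 -0.992  1.368]
 [ 0.     0.     0.     1.   ]] 485.5831344619164
```

View pics/scene0.png

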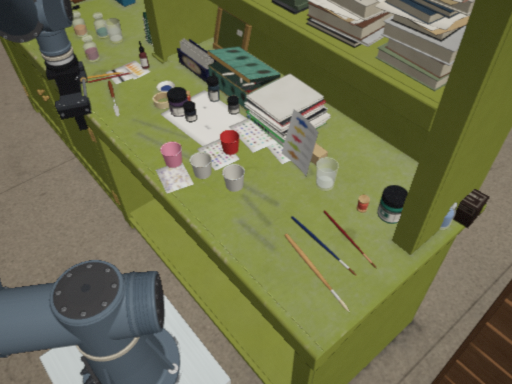

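View pics/top0.png

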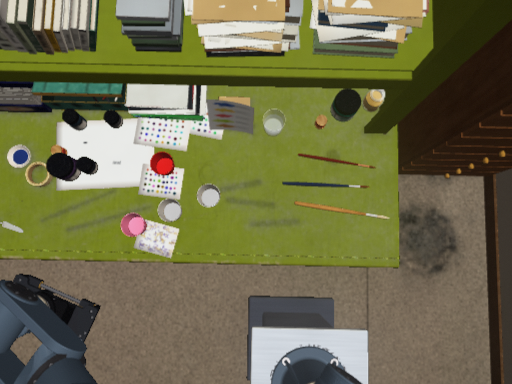

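The scene view shows two pale grey cups at (202,165) and (234,177), and pink (172,153) and red (230,142) look-alikes. The dark blue brush runs from (291,217) to (353,273), between the red one and the oak one. In the top view the grey cups are at (170,210) and (208,195), and the blue brush runs from (283,183) to (368,187) with its bristles on the right. The grey cups and the dark-blue handle fit the description. Next I'll confirm this in an enlarged crop and measure.

```bash
python3 - <<'E'
from h import *
t=cv2.imread('pics/top0.png')[140:240,150:400]; s=cv2.imread('pics/scene0.png')[130:310,150:400]
cv2.imwrite('pics/crop.png',np.vstack([cv2.resize(t,(750,300),interpolation=2),cv2.resize(s,(417,300),interpolation=2).copy() if 0 else cv2.copyMakeBorder(cv2.resize(s,(417,300)),0,0,0,333,0)]))
for n,rois in (('top',dict(a=(150,192,190,226),b=(190,230,178,212),brush=(278,375,176,193))),('scene',dict(a=(190,213,148,182),b=(222,247,162,193),brush=(286,358,212,278)))):
    d=dict(np.load(f'/tmp/{n}0.npz')); P=cloud(d); F=d['frame'].astype(int)
    for k,(u0,u1,v0,v1) in rois.items():
        p=P[v0:v1,u0:u1].reshape(-1,3); f=F[v0:v1,u0:u1].reshape(-1,3)
        if k!='brush':
            m=(p[:,2]>.052)&(p[:,2]<.068)&(np.ptp(f,axis=1)<50)
            q=p[m]; (c,r)=cv2.minEnclosingCircle(q[:,:2].astype(np.float32)); 
            A=np.c_[2*q[:,:2],np.ones(len(q))];x=np.linalg.lstsq(A,(q[:,:2]**2).sum(1),rcond=None)[0]
            print(n,k,m.sum(),'enc',np.round(c,4),round(r,4),'fit',np.round(x[:2],4),np.sqrt(x[2]+x[:2]@x[:2]).round(4),'ztop',np.percentile(q[:,2],[50,90,99]).round(4))
        else:
            g=f[:,1]-np.maximum(f[:,0],f[:,2])   # green table
            m=(g<8)&(p[:,2]>.002)&(p[:,2]<.02); q=p[m]; c=q.mean(0); 
            w,V=np.linalg.eigh(np.cov(q[:,:2].T)); ax=V[:,1]; s=(q-c)[:,:2]@ax
            hnd=m&(f[:,2]>f[:,0]+10); 
            if ((p[hnd].mean(0)-c)[:2]@ax)<0: ax=-ax; s=-s
            e1=c[:2]+ax*s.max(); e0=c[:2]+ax*s.min()
            print(n,m.sum(),'len',np.ptp(s).round(4),'tip',e0.round(4),'hend',e1.round(4),'yaw of y',np.degrees(np.arctan2(ax[1],ax[0])).round(2),'mid',(e1-.096*ax).round(4),(e0+.152*ax).round(4),'z',np.percentile(q[:,2],[10,50,90,99]).round(4))
E
```

```text
top a 63 enc [0.464  0.3924] 0.0329 fit [0.4645 0.3915] 0.0308 ztop [0.0573 0.0606 0.0625]
top b 58 enc [0.5066 0.2877] 0.0324 fit [0.5068 0.2871] 0.0307 ztop [0.0566 0.0609 0.0632]
top 216 len 0.2428 tip [ 0.5475 -0.1614] hend [0.553  0.0813] yaw of y 88.7 mid [ 0.5508 -0.0147] [ 0.551  -0.0095] z [0.0043 0.0078 0.0114 0.0142]
scene a 82 enc [0.4632 0.3892] 0.0339 fit [0.4638 0.3881] 0.0309 ztop [0.0562 0.0589 0.0611]
scene b 86 enc [0.5051 0.2855] 0.0348 fit [0.5062 0.2835] 0.031 ztop [0.0558 0.0599 0.062 ]
scene 691 len 0.2685 tip [ 0.4314 -0.0632] hend [ 0.6947 -0.0101] yaw of y 11.4 mid [ 0.6006 -0.0291] [ 0.5805 -0.0332] z [0.0037 0.0088 0.0127 0.0151]
```

View pics/crop.png

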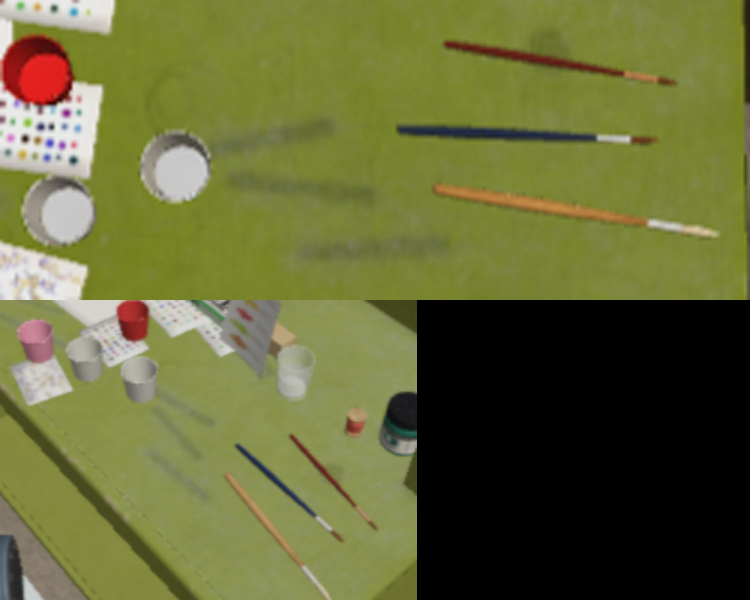

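The crop confirms it: the dark-blue brush with white ferrule and brown bristles lies between the red and oak ones, and the two grey cups stand apart from the red and pink ones. I'll turn the tool and move above the brush. The scene-view brush measurement gets redone because its region included the neighbouring brushes.

```bash
python3 - <<'E'
from h import *
for n in('top','scene'):
    d=dict(np.load(f'/tmp/{n}0.npz')); P=cloud(d).reshape(-1,3); f=d['frame'].reshape(-1,3).astype(int)
    g=f[:,1]-np.maximum(f[:,0],f[:,2])
    m=(g<8)&(abs(P[:,0]-.55)<.02)&(P[:,1]>-.19)&(P[:,1]<.11)&(P[:,2]>-.004)&(P[:,2]<.03); q=P[m]; c=q.mean(0)
    vx,vy,x0,y0=cv2.fitLine(q[:,:2].astype(np.float32),cv2.DIST_HUBER,0,.01,.01).ravel(); ax=np.array([vx,vy])*np.sign(vy); o=np.array([x0,y0]); s=(q[:,:2]-o)@ax
    print(n,m.sum(),'len',np.ptp(s).round(4),'yaw',np.degrees(np.arctan2(ax[1],ax[0])).round(2),'mid from hend',(o+ax*(s.max()-.096)).round(4),'from tip',(o+ax*(s.min()+.152)).round(4),'z',np.percentile(q[:,2],[10,50,90]).round(4))
    # ray-triangulated: pixel ends
E
python3 -m inch '60 0 0 0 0 0 0.81;60 0 0 0 0 0 0.81;60 0 0 0 0 0 0.81;60 0 0 0 0 0 0.81;60 0 0 0 0 0 0.81' && python3 -m inch '60 0 0 0 0 0 0.81;60 0 0 0 0 0 0.81;60 0 0 0 0 0 0.81;60 0 0 0 0 0 0.81;60 0 0 0 0 0 0.81'
```

```text
top 262 len 0.245 yaw 89.06 mid from hend [ 0.5506 -0.0147] from tip [ 0.5506 -0.0117] z [0.0003 0.0069 0.0112]
scene 330 len 0.2412 yaw 89.62 mid from hend [ 0.547  -0.0191] from tip [ 0.5471 -0.0123] z [-0.0012  0.007   0.0114]
time_s: 0.6
tcp_pos: [0.2308, 0.5803, 0.236]
eef_rot: [-179.9, 0.0, 123.2]
force: [-0.8, 0.2, -0.3]
opening: 0.0614
finger_force: 0.0
time_s: 1.1
tcp_pos: [0.2309, 0.5803, 0.236]
eef_rot: [-180.0, 0.1, 88.4]
force: [-0.9, -0.1, 0.1]
opening: 0.0599
finger_force: 0.0
```

```bash
R='python3 -m inch'
python3 -m inch '60 -.975 .557 0 0 0 -.07;60 -.975 .557 0 0 0 0;60 -.975 .557 0 0 0 0;60 -.975 .557 0 0 0 0;60 -.975 .557 0 0 0 0' >/dev/null && python3 -m inch '60 -.975 .557 0 0 0 0;60 -.975 .557 0 0 0 0;60 -.975 .557 0 0 0 0;60 -.975 .557 0 0 0 0;60 -.975 .557 0 0 0 0' >/dev/null && python3 -m inch '60 -.975 .557 0 0 0 0;60 -.975 .557 0 0 0 0;60 -.975 .557 0 0 0 0;60 -.975 .557 0 0 0 0;60 -.975 .557 0 0 0 0'
python3 -m inch '60 -.975 .557 0 0 0 0;60 -.975 .557 0 0 0 0;60 -.975 .557 0 0 0 0;60 -.975 .557 0 0 0 0;60 -.975 .557 0 0 0 0' >/dev/null && python3 -m inch '60 -.975 .557 0 0 0 0;60 -.975 .557 0 0 0 0;60 -.975 .557 0 0 0 0;60 -.975 .557 0 0 0 0;60 -.975 .557 0 0 0 0' >/dev/null && python3 -m inch '60 -.975 .557 0 0 0 0;60 -.975 .557 0 0 0 0;60 -.975 .557 0 0 0 0;60 -.975 .557 0 0 0 0;60 -.975 .557 0 0 0 0'
```

```text
time_s: 2.6
tcp_pos: [0.3944, 0.285, 0.2363]
eef_rot: [-180.0, 0.0, 89.3]
force: [-0.9, 0.1, -0.4]
opening: 0.0598
finger_force: 0.0
time_s: 4.1
tcp_pos: [0.5578, -0.0093, 0.2361]
eef_rot: [-179.9, -0.0, 89.3]
force: [0.3, -1.2, 0.4]
opening: 0.0599
finger_force: 0.0
```

```bash
python3 -m inch '60 -.25 -.45 1 0 0 0;60 0 0 1 0 0 0;60 0 0 1 0 0 0;60 0 0 1 0 0 0;60 0 0 1 0 0 0' >/dev/null && python3 -m inch '60 0 0 1 0 0 0;60 0 0 1 0 0 0;60 0 0 .8 0 0 0;60 0 0 .5 0 0 0;60 0 0 0 0 0 0'
python3 - <<'E'
from h import *
s=grab('scene','s1');t=grab('top','t1')
a=s['frame'][200:300,270:395,::-1]; b=t['frame'][140:240,260:385,::-1]
cv2.imwrite('pics/c1.png',np.hstack([cv2.resize(x,(400,320),interpolation=2) for x in(a,b)]))
E
```

```text
time_s: 5.1
tcp_pos: [0.5476, -0.0132, 0.0691]
eef_rot: [-179.8, -0.0, 89.3]
force: [-0.1, 0.2, 0.2]
opening: 0.06
finger_force: 0.0
```

View pics/c1.png

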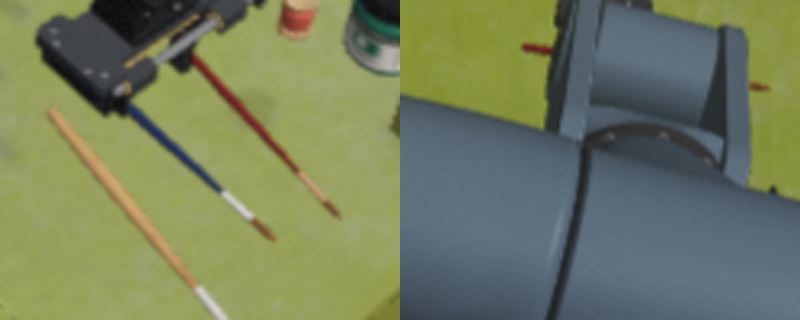

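The left (scene) crop shows the gripper over the blue handle, with the oak and red brushes clear of the fingers. The top crop is blocked by the arm. I'll descend and grip.

```bash
python3 -m inch '60 -.04 .05 .9 0 0 0;60 0 0 .9 0 0 0;60 0 0 .6 0 0 0;60 0 0 .2 0 0 0;60 0 0 0 0 0 0' 15 && python3 -m inch '0 0 0 0 0 0 0;0 0 0 0 0 0 0;0 0 0 0 0 0 0;0 0 0 0 0 0 0;0 0 0 0 0 0 0' 15
```

```text
time_s: 5.7
tcp_pos: [0.5497, -0.0142, 0.0185]
eef_rot: [-180.0, -0.0, 89.3]
force: [-0.9, -0.6, 0.7]
opening: 0.0599
finger_force: 0.0
time_s: 6.2
tcp_pos: [0.5498, -0.0143, 0.0188]
eef_rot: [180.0, 0.0, 89.3]
force: [0.7, 0.2, -0.1]
opening: 0.0279
finger_force: 0.0
```

```bash
python3 -m inch '20 0 0 .12 0 0 0;0 0 0 0 0 0 0;0 0 0 0 0 0 0;0 0 0 0 0 0 0;0 0 0 0 0 0 0' 15 && python3 -m inch '0 0 0 0 0 0 0;0 0 0 0 0 0 0;0 0 0 0 0 0 0;0 0 0 0 0 0 0;0 0 0 0 0 0 0' 15
```

```text
time_s: 6.7
tcp_pos: [0.5496, -0.0142, 0.0161]
eef_rot: [-180.0, -0.0, 89.3]
force: [0.3, 0.5, -0.4]
opening: 0.0108
finger_force: 15.0
time_s: 7.2
tcp_pos: [0.5497, -0.0143, 0.0162]
eef_rot: [180.0, 0.0, 89.3]
force: [0.6, 0.4, 0.2]
opening: 0.0107
finger_force: 15.0
```

```bash
python3 -m inch '0 0 0 -.4 0 0 0;0 0 0 -.8 0 0 0;0 0 0 -1 0 0 0;0 0 0 -1 0 0 -.3;0 0 0 -1 0 0 -.4' 20 && python3 -m inch '0 0 0 -1 0 0 -.4;0 0 0 -.8 0 0 -.4;0 0 0 0 0 0 -.4;0 0 0 0 0 0 -.4;0 0 0 0 0 0 -.33'
python3 - <<'E'
from h import *
s=grab('scene','s2'); cv2.imwrite('pics/c2.png',cv2.resize(s['frame'][130:310,230:430,::-1],(600,540),interpolation=2))
o=robot.observe();p=o['tcp_pos'];yaw=np.radians(o['eef_rot'][2]);d=np.array([.485,.338])-p[:2]
print(p,o['eef_rot'],'units x',(d@[np.cos(yaw),np.sin(yaw)])/.02,'y',(d@[np.sin(yaw),-np.cos(yaw)])/.02)
E
```

```text
time_s: 7.7
tcp_pos: [0.5496, -0.0142, 0.1014]
eef_rot: [180.0, 0.0, 95.4]
force: [-0.7, -0.0, -0.6]
opening: 0.0109
finger_force: 20.0
time_s: 8.2
tcp_pos: [0.5496, -0.0142, 0.1371]
eef_rot: [180.0, 0.0, 112.0]
force: [-0.6, 0.7, -0.9]
opening: 0.0108
finger_force: 20.0
[ 0.54955658 -0.01423264  0.13692648] [1.79971626e+02 2.38175480e-02 1.12084715e+02] units x 17.533037829835287 y 3.6305702923020604
```

View pics/c2.png

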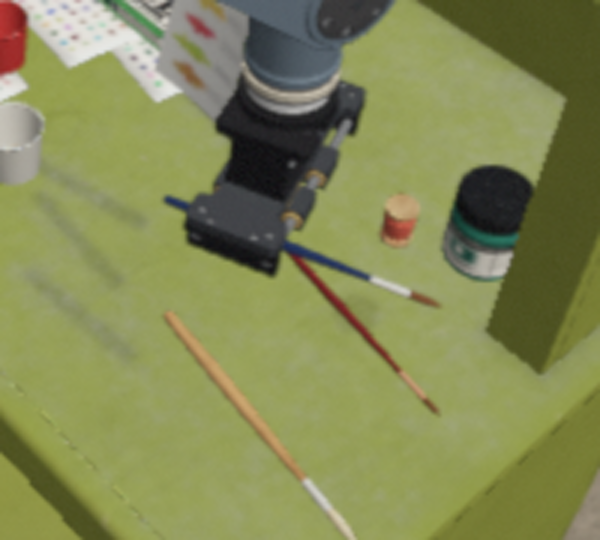

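The crop shows the blue brush held and lifted, with its handle end at (168,200) and bristle tip at (438,303), and the red and oak brushes undisturbed. I'll move over the cups.

```bash
python3 -m inch '0 .5 .1 0 0 0 0;0 .9 .2 0 0 0 0;0 .9 .2 0 0 0 0;0 .9 .2 0 0 0 0;0 .9 .2 0 0 0 0' >/dev/null && python3 -m inch '0 .9 .2 0 0 0 0;0 .9 .2 0 0 0 0;0 .9 .2 0 0 0 0;0 .9 .2 0 0 0 0;0 .9 .2 0 0 0 0' >/dev/null && python3 -m inch '0 .9 .18 0 0 0 0;0 .9 .18 0 0 0 0;0 .9 .18 0 0 0 0;0 .9 .18 0 0 0 0;0 .9 .18 0 0 0 0' >/dev/null && python3 -m inch '0 .9 .18 0 0 0 0;0 .9 .18 0 0 0 0;0 .8 .16 0 0 0 0;0 .65 .16 0 0 0 0;0 .4 0 0 0 0 0'
python3 -m inch '0 0 0 0 0 0 0;0 0 0 0 0 0 0;0 0 0 0 0 0 0;0 0 0 0 0 0 0;0 0 0 0 0 0 0'
python3 - <<'E'
from h import *
s=grab('scene','s3'); cv2.imwrite('pics/c3.png',cv2.resize(s['frame'][100:250,150:350,::-1],(800,600),interpolation=2))
o=robot.observe();p=o['tcp_pos'];yaw=np.radians(o['eef_rot'][2]);d=np.array([.485,.338])-p[:2]
print(p,o['eef_rot'],'units x',(d@[np.cos(yaw),np.sin(yaw)])/.02,'y',(d@[np.sin(yaw),-np.cos(yaw)])/.02)
P=cloud(s);F=s['frame'].astype(int)
m=(F[...,2]>F[...,0]+12)&(F[...,2]>F[...,1]+8)&(P[...,2]>.08)&(P[...,2]<.16)&(np.hypot(P[...,0]-.485,P[...,1]-.338)<.17)
m[:100]=0
q=P[m];ax=np.array([np.cos(yaw),np.sin(yaw)]);t=(q[:,:2]-p[:2])@ax;l=(q[:,:2]-p[:2])@[np.sin(yaw),-np.cos(yaw)]
for a in np.arange(-.17,.13,.02):
    k=(t>=a)&(t<a+.02)
    if k.sum()>2: print(round(a,2),k.sum(),np.median(q[k,2]).round(4),np.median(l[k]).round(4))
E
```

```text
time_s: 10.25
tcp_pos: [0.4892, 0.3239, 0.1362]
eef_rot: [180.0, -0.0, 111.9]
force: [0.3, -0.6, -0.4]
opening: 0.0103
finger_force: 20.0
time_s: 10.75
tcp_pos: [0.4896, 0.322, 0.1361]
eef_rot: [-180.0, 0.0, 111.8]
force: [-0.9, -0.2, -0.9]
opening: 0.0106
finger_force: 20.0
[0.48956909 0.32211063 0.13616729] [-1.79997489e+02  1.86652410e-03  1.11843586e+02] units x 0.8224302109944104 y 0.08354913843348431
-0.09 8 0.1292 -0.0017
-0.07 10 0.1296 -0.0016
-0.05 13 0.1287 -0.002
-0.03 18 0.1289 -0.0023
-0.01 6 0.1299 0.0006
```

View pics/c3.png

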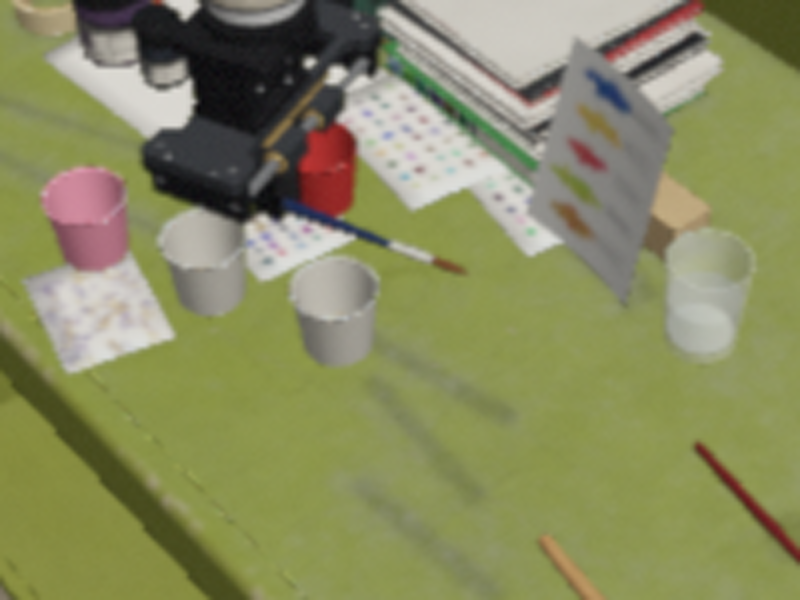

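The brush is level in the grasp (z ≈ 0.129 all along), and the cups at (203,260) and (335,310) are undisturbed. I'll centre it and lower it.

```bash
python3 -m inch '0 .4 .04 .2 0 0 0;0 .42 .04 .4 0 0 0;0 0 0 .6 0 0 0;0 0 0 .6 0 0 0;0 0 0 .4 0 0 0' && python3 -m inch '0 0 0 .3 0 0 0;0 0 0 .2 0 0 0;0 0 0 .1 0 0 0;0 0 0 .05 0 0 0;0 0 0 0 0 0 0'
```

```text
time_s: 11.3
tcp_pos: [0.4838, 0.338, 0.0902]
eef_rot: [-179.8, 0.0, 111.9]
force: [0.7, -0.0, -1.0]
opening: 0.011
finger_force: 20.0
time_s: 11.8
tcp_pos: [0.485, 0.3384, 0.0793]
eef_rot: [180.0, -0.0, 111.9]
force: [-0.6, -0.0, 0.1]
opening: 0.0106
finger_force: 20.0
```

```bash
python3 -m inch '0 0 0 .1 0 0 0;0 0 0 .05 0 0 0;0 0 0 0 0 0 0;0 0 0 0 0 0 0;0 0 0 0 0 0 0'
python3 - <<'E'
from h import *
s=grab('scene','s4'); cv2.imwrite('pics/c4.png',cv2.resize(s['frame'][120:220,160:293,::-1],(798,600),interpolation=2))
print(robot.observe()['force'])
E
```

```text
time_s: 12.3
tcp_pos: [0.4848, 0.3384, 0.0762]
eef_rot: [180.0, 0.0, 111.9]
force: [-0.8, -0.7, 0.5]
opening: 0.0107
finger_force: 20.0
[-0.22547336  0.30252598 -0.55005712]
```

View pics/c4.png

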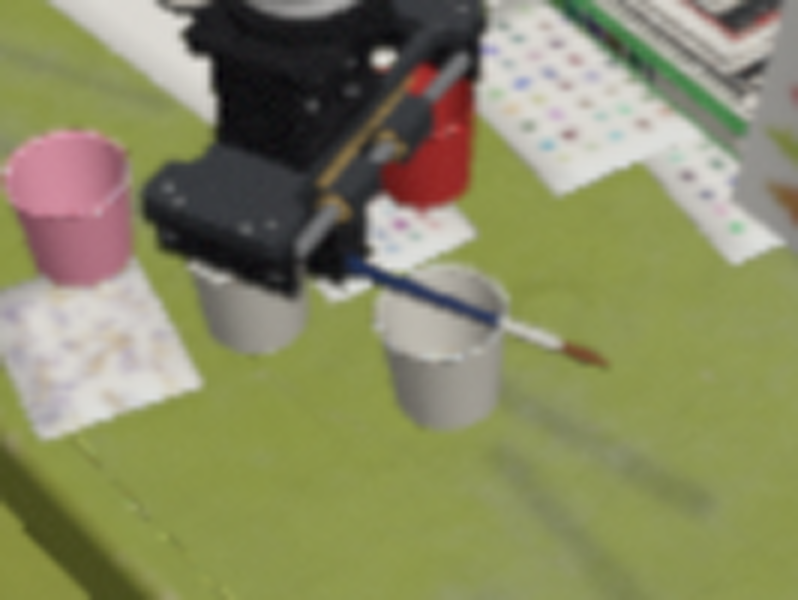

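The crop shows the brush just above cup b's rim (centre ≈ (443,313)) and crossing near its middle, with the bristles at (585,353) clear outside. I'll lower it the last millimetre, release and retreat upward.

```bash
python3 -m inch '0 0 0 .05 0 0 0;11 0 0 0 0 0 0;13 0 0 0 0 0 0;15 0 0 0 0 0 0;18 0 0 0 0 0 0' 5 && python3 -m inch '22 0 0 0 0 0 0;26 0 0 0 0 0 0;30 0 0 0 0 0 0;30 0 0 -.1 0 0 0;30 0 0 -.2 0 0 0' && python3 -m inch '30 0 0 -.4 0 0 0;30 0 0 -.6 0 0 0;30 0 0 -1 0 0 0;30 0 0 -1 0 0 0;30 0 0 -1 0 0 0' && python3 -m inch '30 -.5 0 -1 0 0 0;30 -1 0 -1 0 0 0;30 -1 0 -1 0 0 0;30 -1 0 0 0 0 0;30 -1 0 0 0 0 0' >/dev/null && python3 -m inch '30 -1 0 0 0 0 0;30 -1 0 0 0 0 0;30 -1 0 0 0 0 0;30 -1 0 0 0 0 0;30 -1 0 0 0 0 0' >/dev/null && python3 -m inch '30 -1 0 0 0 0 0;30 -1 0 0 0 0 0;30 -1 0 0 0 0 0;30 -1 0 0 0 0 0;30 0 0 0 0 0 0'
python3 - <<'E'
from h import *
s=grab('scene','s5');t=grab('top','t5')
cv2.imwrite('pics/c5.png',np.hstack([cv2.resize(x[:,:,::-1],(400,300),interpolation=2) for x in(s['frame'][120:220,160:293],t['frame'][150:250,120:253])]))
for n,d in(('s',s),('t',t)):
    P=cloud(d);F=d['frame'].astype(int)
    m=(F[...,2]>F[...,0]+10)&(F[...,2]>F[...,1]+6)&(P[...,2]>.05)&(P[...,2]<.085)&(np.hypot(P[...,0]-.485,P[...,1]-.338)<.13)
    q=P[m].astype(np.float32)
    vx,vy,vz,x,y,z=cv2.fitLine(q,cv2.DIST_HUBER,0,.01,.01).ravel(); v=np.array([vx,vy,vz])*np.sign(vy); o=np.array([x,y,z]); tt=(q-o)@v
    mid=o+v*(tt.max()-.096); print(n,len(q),'v',v.round(3),'mid?',mid.round(4))
    for c in((.464,.390),(.506,.286)):
        e=np.array(c)-mid[:2]; print(' cup along',round(e@v[:2],4),'lat',round(e[0]*v[1]-e[1]*v[0],4))
E
```

```text
time_s: 12.85
tcp_pos: [0.4848, 0.3383, 0.0752]
eef_rot: [180.0, 0.0, 111.9]
force: [0.0, 0.0, 0.3]
opening: 0.0161
finger_force: 0.0
time_s: 13.35
tcp_pos: [0.4845, 0.3382, 0.0811]
eef_rot: [-180.0, 0.0, 111.9]
force: [0.0, -0.0, -0.7]
opening: 0.0297
finger_force: 0.0
time_s: 13.85
tcp_pos: [0.4849, 0.3384, 0.163]
eef_rot: [179.9, -0.0, 111.9]
force: [0.4, 0.8, 0.2]
opening: 0.03
finger_force: 0.0
time_s: 15.35
tcp_pos: [0.5867, 0.0857, 0.2224]
eef_rot: [179.9, 0.1, 111.7]
force: [0.0, 0.5, 0.2]
opening: 0.0299
finger_force: 0.0
s 130 v [-0.376  0.926  0.005] mid? [0.4856 0.3317 0.0675]
 cup along 0.0622 lat 0.0019
 cup along -0.05 lat 0.0017
t 180 v [-0.376  0.927  0.009] mid? [0.4881 0.3366 0.0677]
 cup along 0.0585 lat -0.0022
 cup along -0.0536 lat -0.0024
```

View pics/c5.png

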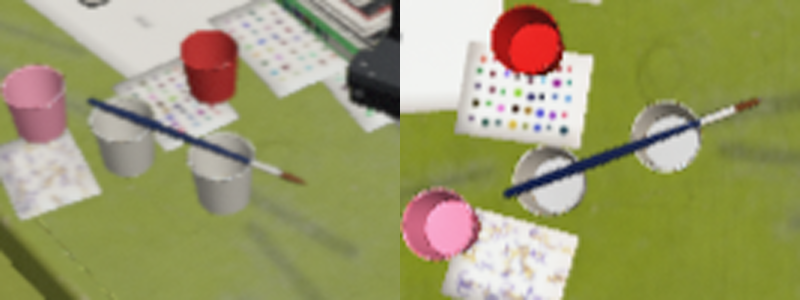

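Both views show the brush level across the two rims, within about 2 mm of each mouth's centre. The bristles are clear at (745,104) in the top crop, the cups haven't moved, and the robot is well away. I'm handing in.

```bash
python3 -c "
from bench import robot
print(robot.finish_job())"
```

```text
the job is handed in; nothing more can be done
None
```

I laid the blue paintbrush level across the rims of both tin cups, with its bristles sticking out clear past one cup and neither cup visibly moved, and handed the job in at about 15 s; no verdict was returned.

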